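# Find the concealed catch of the child-safe knife box

## Robot

A 6-joint arm with a two-finger parallel gripper is mounted at the origin on the work surface. World frame = base frame: x ahead of the robot, y to its left, z up, the work surface at z = 0. Lengths are in m, angles in degrees, forces in N, time in s.
With the tool pointing down it reaches from about 0.35 to 0.925 m from the base axis. Payload 6.4 kg.
Tool frame: the origin (TCP) lies on the centre line of the jaws, within the pads' length; the fingertips stand 19 mm ahead of it and the grasp point (between the pads) is the TCP; z points along the fingers, y is the line along which they close (so a half turn about z gives the same grasp; the last joint's range is limited). The gripper opens to 85 mm and grips with 20 to 120 N. Pads are 22 mm wide; open, the fingers measure 114 mm over their backs; the gripper's body (76 mm by 85 mm) begins 54 mm behind the grasp point. The pads swing forward as they close: fully open they stand 13 mm farther back than shut.
Start: joints at [-9.975, 14.043, 89.255, -0, 76.702, -9.975], TCP at [0.65, 0, 0.25] pointing down, gripper open.
Joint ranges: [-179.41, 179.41], [-58.25, 129.5], [7.25, 145.43], [-54.29, 234.29], [11.92, 165.04], [-157.13, 157.13]. Speed limits (degrees/s): [147.25, 147.25, 180, 180, 180, 180].

## Interface

Orientations are given as a 3x3 rotation matrix whose columns are the frame's x, y, z axes.
In Python, from station import sensors, get_image, workorder gives the robot as it stands.
- The arm moves only by the tool arm_command, never from a script. Its argument "rows" is one flat list of numbers, 4 for each row, row after row: the shift along the tool's x, y, z in mm, then the turn about the tool's z in degrees. A call has 1 to 20 rows; each row shifts and turns the commanded pose from where the row before left it, along the tool's axes as they then stand; what a row does not reach is not made up. A row lasts 1/12 s, in which the tool goes at most 41.7 mm and 7.16 degrees, less where a joint would pass 70% of its speed; a pose out of reach is approached as far as the arm can. A call with a gripper value outside its range is refused whole. "jaw" is the opening, from 0 (shut) to 1 (fully open), set as the call begins (left out, the last holds). The fingers move at their own pace and stop on an object; "force" is the grip in N (left out, the last holds). Time passes only in rows, so rows that do not move let the fingers close. It gives the time, the measured TCP pose, the force, the opening and the grip force at its end, in the units of the state.
- sensors.get_state(): the state, without advancing time (a new reading comes with each control period).
- get_image(name): name is "scene" or "side" or "wrist"; returns a dict with "image" (480x640x3 uint8, red, green, blue), "depth" (480x640 float32, m along the optical axis (not along the pixel's ray), 0 where there is no reading), "mtx" (3x3 intrinsics, pixels), "R" (3x3) and "t" (3): a world point X has camera coordinates R X + t; the wrist camera has in their place "T_tool_cam" (4x4, takes a point from camera to tool coordinates, whose origin is the TCP and whose axes are the flange's). Camera axes: x right, y down, z forward; pixel columns grow to the right and rows downward; lengths in m; the calibration is good to about 2 mm. A picture is of the moment at which its call begins: read the wrist's pose just before it.
- workorder.finish_job(): hands the job in; it is judged then, once.
The state is a dict: "time": time; "qpos": joint angles; "qvel": joint speeds; "tau": joint torques, N m; "tcp_pos": TCP position; "tool_rot": TCP orientation; "contact_force": force on the tool from outside, world axes, zero at the start; "torque": the same for the moment, N m; "gripper_width": opening from 0.0 (shut) to 1.0 (fully open); "gripper_force": force on a finger pad.
Only numpy, scipy, OpenCV 4.12 (cv2) and the standard library are available. Lean on these libraries where they do the work, as an engineer would, in place of code of your own. Each camera call takes 0.05 s, during which the arm holds its last target. There are 200 camera calls.

## Task

The knife box on the kitchen island has a hidden child-safe catch: one of the six identical blue squares set flush in its top gives when pressed, the others are fixed. Feel over the squares with your fingertips, without leaning hard on them, and press the one that gives fully home so that the box's lid pops ajar, then take the hand away. Do not push or pull the lid itself, and leave the tumbler, the mug and the jar standing where they are.

Things in the scene. Friction and masses are not known exactly. Their poses are not given: they have to be found in the camera images.
- box: Wooden knife box fixed to the counter, 260 (x) by 210 (y) by 100 mm high. Origin: centre of its underside; z up; -x side towards the robot. Its flat top: in front six 48 mm blue squares, two rows of three 56 mm apart, flush with the white bars between them; behind, the lid (box x = 28 to 117 mm). Five squares are rigid; one, in any of the six places and looking the same, is the catch.
- square1 (a point): Centre of the top face of the blue square in place 1 (front row, right (-y) as seen by the robot); point fixed to the box, at x = -88, y = -56, z = 100 mm; it does not move with the square. Axes as the box.
- square2 (a point): Centre of the top face of the blue square in place 2 (front row, middle as seen by the robot); point fixed to the box, at x = -88, y = 0, z = 100 mm; it does not move with the square. Axes as the box.
- square3 (a point): Centre of the top face of the blue square in place 3 (front row, left (+y) as seen by the robot); point fixed to the box, at x = -88, y = 56, z = 100 mm; it does not move with the square. Axes as the box.
- square4 (a point): Centre of the top face of the blue square in place 4 (rear row, right (-y) as seen by the robot); point fixed to the box, at x = -32, y = -56, z = 100 mm; it does not move with the square. Axes as the box.
- square5 (a point): Centre of the top face of the blue square in place 5 (rear row, middle as seen by the robot); point fixed to the box, at x = -32, y = 0, z = 100 mm; it does not move with the square. Axes as the box.
- square6 (a point): Centre of the top face of the blue square in place 6 (rear row, left (+y) as seen by the robot); point fixed to the box, at x = -32, y = 56, z = 100 mm; it does not move with the square. Axes as the box.
- catch (a joint): How far the catch square is pushed in, m: 0 = flush, 0.008 = fully home on its stop. It slides straight down into a 50 by 50 mm well against a friction of about 3 N, pushes back no more than that, and stays where it is left. Keep the fingertips within the well.
- lid: Wooden lid of the knife compartment, 89 (x) by 184 (y) by 8 mm, flush with the box's top when shut. Origin: middle of its hinge at its rear (+x) edge, on its top face. Geared to the catch: as the catch goes in its front edge rises, to about 0.4 rad, and stays there. Not to be touched.
- lid_edge (a point): Middle of the lid's front (free) edge, on its top face: 100 mm above the counter when shut, about 134 mm when the catch is fully home.
- tumbler: Red drinks tumbler, 58 mm across at the foot, 68 mm at the top, 160 mm high, standing loose beside the box. Origin: centre of its underside. Not to be disturbed.
- mug: White mug, 82 mm across, 95 mm high, with a handle, standing loose beside the box. Origin: centre of its underside. Not to be disturbed.
- jar: Amber glass jar with a dark cap, 60 mm across, 100 mm high, standing loose beside the box. Origin: centre of its underside. Not to be disturbed.

How it is judged:
By the outcome, as a careful person would: the job done as asked, in the order asked, and still so for the second after the job is handed in, with the robot touching nothing.
It also fails if it takes over 58 s, if anything falls off the work surface, if the arm or the gripper's body presses on something with over 40 N, if the wrist force passes 120 N, or if a joint passes its speed limit or range.

## Working session

There is one attempt and no reset: what is moved stays moved. The work goes in short steps, Python scripts to look and compute and a tool call to move; the robot and the scene stay as the last step left them, time stands still between calls to the robot, and variables do not carry over. Pictures are saved under pics/ and viewed, at most 10 in all, crops included, and the job is handed in when it is done.

Besides the shell and the picture viewer there is one more tool, called after "Call:" in YAML: its name, and indented under it one key for each argument. arm_command: Moves the arm, as the interface text tells. Its arguments: {"type":"object","properties":{"rows":{"type":"array"},"jaw":{"type":"number"},"force":{"type":"number"}},"required":["rows"]}

```bash
mkdir -p pics; cat > h.py <<'E'
import numpy as np, cv2
from station import sensors, get_image, workorder
def pts(d,s=None):
    D=d["depth"];v,u=np.indices(D.shape);K=d["mtx"]
    P=np.stack([(u-K[0,2])/K[0,0]*D,(v-K[1,2])/K[1,1]*D,D],-1)
    if "R" in d: return (P-np.ravel(d["t"]))@d["R"]
    T=d["T_tool_cam"];P=P@T[:3,:3].T+T[:3,3]
    return P@np.array(s["tool_rot"]).T+np.array(s["tcp_pos"])
E
python3 - <<'E'
from h import *
s=sensors.get_state();print(s)
for n in("scene","wrist"):
    d=get_image(n);cv2.imwrite(f"pics/{n}0.png",d["image"][...,::-1])
    P=pts(d,s);hsv=cv2.cvtColor(d["image"],cv2.COLOR_RGB2HSV)
    m=cv2.inRange(hsv,(95,100,50),(130,255,255))
    k,l,st,c=cv2.connectedComponentsWithStats(m)
    for i in range(1,k):
        if st[i,4]>100:
            q=P[(l==i)&(d["depth"]>0)];print(n,c[i].round(),st[i,4],np.median(q,0).round(4))
E
```

```text
{'time': 0.0, 'qpos': array([-9.97403308e+00,  1.40830553e+01,  8.93251962e+01,  4.15012867e-04,
        7.66999435e+01, -9.97329421e+00]), 'qvel': array([-0.01202019,  0.0910397 ,  0.04020527, -0.01334901,  0.08418799,
       -0.03023835]), 'tau': array([ 6.17919522e-04, -4.29512215e+01, -3.26122355e+01, -1.30276699e-04,
        5.42047856e-03, -1.36905024e-05]), 'tcp_pos': array([6.49485337e-01, 1.11286482e-04, 2.49189473e-01]), 'tool_rot': array([[ 1.48789398e-05,  9.99998273e-01, -1.85859718e-03],
       [ 9.99999944e-01, -1.42581743e-05,  3.34009614e-04],
       [ 3.33982537e-04, -1.85860205e-03, -9.99998217e-01]]), 'contact_force': array([ 0.53850436, -0.03706073, -0.15023464]), 'torque': array([ 0.06614038, -0.00615688,  0.00700992]), 'gripper_force': 0.0, 'gripper_width': 1.0004207061168355}
scene [296. 208.] 126 [0.5313 0.0662 0.0992]
scene [297. 224.] 115 [0.5548 0.0372 0.099 ]
wrist [107.  31.] 5098 [0.5165 0.1233 0.1009]
wrist [33. 59.] 5467 [0.4676 0.1061 0.1009]
wrist [150. 109.] 5470 [0.5379 0.0764 0.1009]
wrist [ 76. 141.] 5090 [0.4857 0.0559 0.1009]
wrist [188. 187.] 4563 [0.5583 0.0246 0.1009]
wrist [118. 216.] 4253 [0.5062 0.0039 0.1009]
```

View pictures.

View pics/scene0.png

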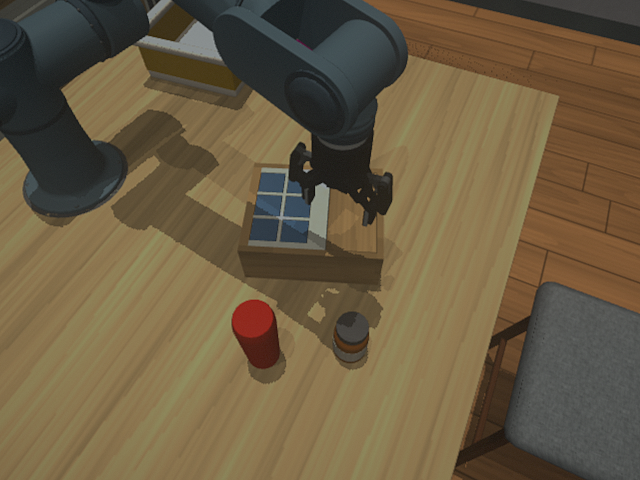

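View pics/wrist0.png

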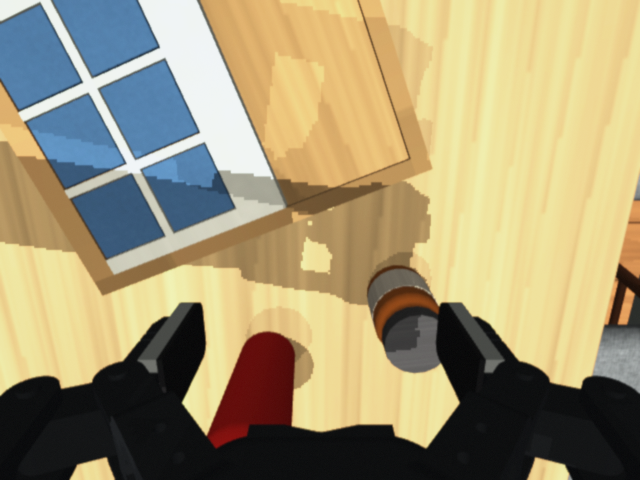

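```bash
python3 - <<'E'
from h import *
s=sensors.get_state()
a=np.radians(21.6);B=np.array([.5677,.0881]);R=np.array([[np.cos(a),-np.sin(a)],[np.sin(a),np.cos(a)]])
for n in("scene","side","wrist"):
    d=get_image(n);P=pts(d,s);hsv=cv2.cvtColor(d["image"],cv2.COLOR_RGB2HSV)
    if n=="side":cv2.imwrite("pics/side0.png",d["image"][...,::-1])
    ok=(d["depth"]>0)&(P[...,0]>.25)&(P[...,0]<.9)&(abs(P[...,1])<.45)
    for nm,lo,hi,z0,z1 in(("red",(0,180,40),(6,255,255),.02,.17),("grey",(0,0,0),(180,60,255),.085,.104),("tall",(0,0,0),(180,255,255),.03,.09)):
        m=(cv2.inRange(hsv,lo,hi)>0)&ok&(P[...,2]>z0)&(P[...,2]<z1)
        m=cv2.morphologyEx(m.astype(np.uint8),cv2.MORPH_OPEN,np.ones((3,3)))
        k,l,st,c=cv2.connectedComponentsWithStats(m)
        for i in range(1,k):
            if st[i,4]>60:
                q=P[l==i];b=(q[:,:2]-B)@R
                print(n,nm,c[i].round(),st[i,4],"min",q.min(0).round(3),"max",q.max(0).round(3),"box",b.min(0).round(3),b.max(0).round(3))
E
```

```text
scene red [252. 320.] 1330 min [ 0.562 -0.209  0.138] max [ 0.622 -0.147  0.162] box [-0.104 -0.287] [-0.043 -0.225]
scene grey [299. 217.] 2227 min [ 0.439 -0.041  0.086] max [0.622 0.151 0.103] box [-0.116 -0.095] [0.023 0.093]
scene grey [352. 327.] 810 min [ 0.699 -0.127  0.086] max [ 0.75  -0.075  0.103] box [ 0.05  -0.259] [ 0.102 -0.208]
scene tall [310. 265.] 2207 min [ 0.482 -0.059  0.03 ] max [0.724 0.039 0.09 ] box [-0.133 -0.106] [ 0.127 -0.102]
scene tall [349. 347.] 523 min [ 0.696 -0.131  0.03 ] max [ 0.754 -0.092  0.09 ] box [ 0.046 -0.263] [ 0.106 -0.231]
scene tall [264. 355.] 363 min [ 0.578 -0.208  0.03 ] max [ 0.623 -0.157  0.09 ] box [-0.098 -0.286] [-0.044 -0.246]
side red [421. 276.] 1535 min [ 0.558 -0.21   0.021] max [ 0.725 -0.089  0.162] box [-0.11  -0.289] [ 0.065 -0.213]
side red [418. 311.] 66 min [ 0.565 -0.206  0.087] max [ 0.577 -0.196  0.115] box [-0.107 -0.277] [-0.099 -0.263]
side red [401. 314.] 121 min [ 0.56  -0.188  0.05 ] max [ 0.566 -0.164  0.098] box [-0.108 -0.255] [-0.094 -0.233]
side red [427. 319.] 66 min [ 0.579 -0.21   0.055] max [ 0.
[... 1265 characters left out ...]
207]
side tall [411. 321.] 778 min [ 0.56 -0.21  0.03] max [ 0.606 -0.152  0.09 ] box [-0.108 -0.288] [-0.073 -0.226]
wrist red [255. 392.] 5782 min [ 0.566 -0.171  0.02 ] max [ 0.625 -0.141  0.154] box [-0.092 -0.262] [-0.04 -0.22]
wrist grey [173. 121.] 21684 min [ 0.449 -0.04   0.085] max [0.625 0.142 0.103] box [-0.115 -0.094] [0.025 0.091]
wrist grey [412. 339.] 2988 min [ 0.7   -0.126  0.087] max [ 0.745 -0.074  0.102] box [ 0.052 -0.259] [ 0.101 -0.207]
wrist tall [398. 299.] 2387 min [ 0.695 -0.114  0.03 ] max [ 0.753 -0.07   0.09 ] box [ 0.047 -0.237] [ 0.108 -0.203]
wrist tall [264. 369.] 2302 min [ 0.564 -0.175  0.03 ] max [ 0.625 -0.143  0.09 ] box [-0.097 -0.265] [-0.042 -0.222]
```

View pics/side0.png

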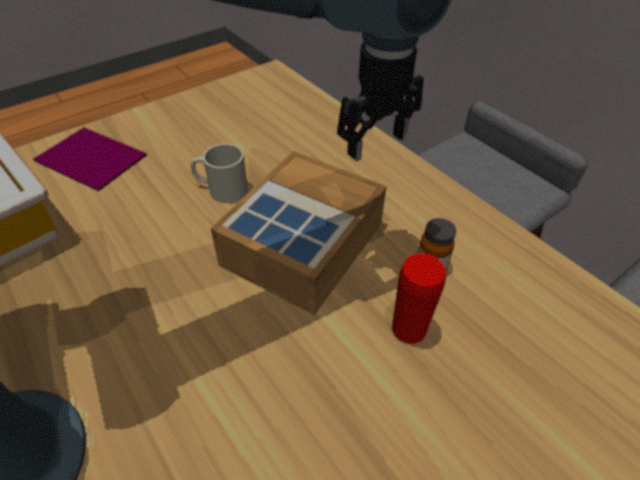

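Call:
arm_command:
  rows: [0,0,0,-5.4,0,0,0,-5.4,0,0,0,-5.4,0,0,0,-5.4,14,-19,0,0,14,-19,0,0,14,-19,0,0,14,-19,0,0,0,0,25,0,0,0,25,0,0,0,25,0,0,0,15,0,0,0,10,0,0,0,0,0,0,0,0,0,0,0,0,0]
  jaw: 0
  force: 40

```text
time: 1.58
tcp_pos: [0.5597, 0.0239, 0.1517]
tool_rot: [[-0.368, 0.93, 0.002], [0.93, 0.368, -0.0], [-0.001, 0.002, -1.0]]
contact_force: [0.2, 0.9, 0.1]
gripper_width: 0.001
gripper_force: 0.0
```

```bash
python3 - <<'E'
from h import *
d=get_image("side");cv2.imwrite("pics/side1.png",cv2.resize(d["image"][130:310,200:440,::-1],None,fx=3,fy=3))
E
```

```text
(no output)
```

View pics/side1.png

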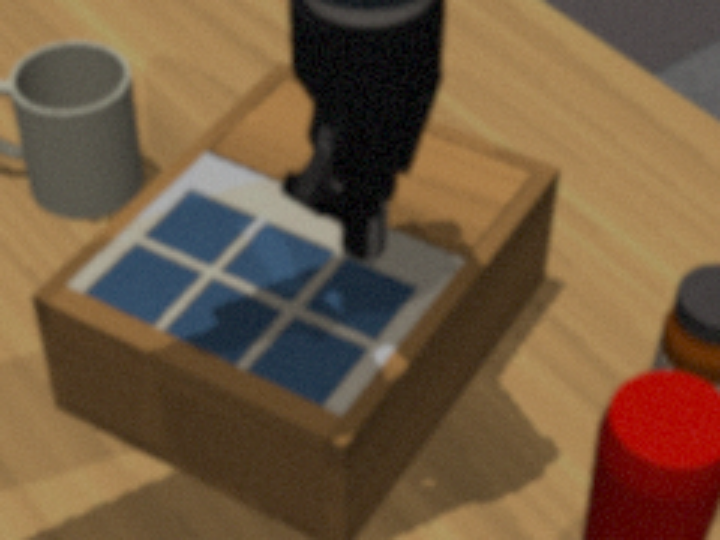

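Call:
arm_command:
  rows: [0,0,10,0,0,0,10,0,0,0,5,0,0,0,0,0,0,0,0,0]

```text
time: 2.05
tcp_pos: [0.5582, 0.0242, 0.1245]
tool_rot: [[-0.368, 0.93, -0.002], [0.93, 0.368, 0.0], [0.001, -0.001, -1.0]]
contact_force: [-0.6, 0.2, -0.1]
gripper_width: -0.003
gripper_force: 0.0
```

Call:
arm_command:
  rows: [0,0,1,0,0,0,1,0,0,0,1,0,0,0,1,0,0,0,0,0,0,0,0,0]

```text
time: 2.55
tcp_pos: [0.5588, 0.0241, 0.1213]
tool_rot: [[-0.368, 0.93, 0.0], [0.93, 0.368, 0.0], [-0.0, 0.0, -1.0]]
contact_force: [-0.6, 0.5, 0.1]
gripper_width: -0.001
gripper_force: 0.0
```

Call:
arm_command:
  rows: [0,0,0.7,0,0,0,0.7,0,0,0,0,0,0,0,0,0]

```text
time: 2.88
tcp_pos: [0.5587, 0.0241, 0.1198]
tool_rot: [[-0.368, 0.93, -0.0], [0.93, 0.368, 0.0], [0.0, -0.0, -1.0]]
contact_force: [-0.0, 0.2, -0.6]
gripper_width: -0.004
gripper_force: 0.0
```

Call:
arm_command:
  rows: [0,0,0.5,0,0,0,0.5,0,0,0,0,0,0,0,0,0]

```text
time: 3.22
tcp_pos: [0.5588, 0.0241, 0.1191]
tool_rot: [[-0.368, 0.93, 0.0], [0.93, 0.368, -0.0], [-0.0, 0.0, -1.0]]
contact_force: [0.7, 0.4, 1.0]
gripper_width: 0.004
gripper_force: 0.8
```

Call:
arm_command:
  rows: [0,0,0.5,0,0,0,0,0,0,0,0,0]

```text
time: 3.47
tcp_pos: [0.5588, 0.0241, 0.119]
tool_rot: [[-0.368, 0.93, -0.0], [0.93, 0.368, -0.0], [-0.0, -0.0, -1.0]]
contact_force: [-3.0, 0.3, 5.4]
gripper_width: 0.0
gripper_force: 2.5
```

Call:
arm_command:
  rows: [0,0,-5,0,14,0,0,0,14,0,0,0,14,0,0,0,14,0,0,0,0,0,0,0,0,0,2,0,0,0,1,0,0,0,1,0,0,0,0.5,0,0,0,0.5,0,0,0,0,0,0,0,0,0]

```text
time: 4.55
tcp_pos: [0.5383, 0.0759, 0.119]
tool_rot: [[-0.367, 0.93, -0.0], [0.93, 0.367, 0.0], [0.0, -0.0, -1.0]]
contact_force: [-3.8, 1.5, 5.3]
gripper_width: 0.001
gripper_force: 2.8
```

Rigid too. Next square 6.

Call:
arm_command:
  rows: [0,0,-5,0,14,0,0,0,14,0,0,0,14,0,0,0,14,0,0,0,0,0,0,0,0,0,2,0,0,0,1,0,0,0,1,0,0,0,0.5,0,0,0,0.5,0,0,0,0,0,0,0,0,0]

```text
time: 5.63
tcp_pos: [0.5176, 0.1281, 0.119]
tool_rot: [[-0.367, 0.93, -0.001], [0.93, 0.367, 0.0], [0.001, -0.001, -1.0]]
contact_force: [-3.8, 1.2, 6.6]
gripper_width: -0.001
gripper_force: 3.0
```

Rigid. Square 3 (tool y −56).

Call:
arm_command:
  rows: [0,0,-5,0,0,-14,0,0,0,-14,0,0,0,-14,0,0,0,-14,0,0,0,0,0,0,0,0,2,0,0,0,1,0,0,0,1,0,0,0,0.5,0,0,0,0.5,0,0,0,0,0,0,0,0,0]

```text
time: 6.72
tcp_pos: [0.4661, 0.1077, 0.119]
tool_rot: [[-0.368, 0.93, 0.001], [0.93, 0.368, -0.0], [-0.0, 0.001, -1.0]]
contact_force: [-2.2, -0.2, 5.2]
gripper_width: 0.002
gripper_force: 2.6
```

Call:
arm_command:
  rows: [0,0,-5,0,-14,0,0,0,-14,0,0,0,-14,0,0,0,-14,0,0,0,0,0,0,0,0,0,2,0,0,0,1,0,0,0,1,0,0,0,0.5,0,0,0,0.5,0,0,0,0,0,0,0,0,0]

```text
time: 7.8
tcp_pos: [0.4856, 0.0562, 0.119]
tool_rot: [[-0.369, 0.929, -0.001], [0.929, 0.369, 0.0], [0.001, -0.001, -1.0]]
contact_force: [-3.9, 1.1, 6.6]
gripper_width: -0.001
gripper_force: 3.6
```

Call:
arm_command:
  rows: [0,0,-5,0,-14,0,0,0,-14,0,0,0,-14,0,0,0,-14,0,0,0,0,0,0,0,0,0,2,0,0,0,1,0,0,0,1,0,0,0,0.5,0,0,0,0.5,0,0,0,0,0,0,0,0,0]

```text
time: 8.88
tcp_pos: [0.5067, 0.0038, 0.1184]
tool_rot: [[-0.368, 0.93, 0.0], [0.93, 0.368, 0.0], [-0.0, 0.0, -1.0]]
contact_force: [0.2, 0.3, -0.5]
gripper_width: -0.001
gripper_force: 0.3
```

Square 1 gives. Press it in.

Call:
arm_command:
  rows: [0,0,1,0,0,0,1,0,0,0,1,0,0,0,1,0,0,0,1,0,0,0,1,0,0,0,0.5,0,0,0,0,0,0,0,0,0]

```text
time: 9.63
tcp_pos: [0.5068, 0.0033, 0.1118]
tool_rot: [[-0.368, 0.93, 0.0], [0.93, 0.368, -0.0], [-0.001, 0.0, -1.0]]
contact_force: [0.1, 0.9, 0.8]
gripper_width: 0.001
gripper_force: 0.5
```

Call:
arm_command:
  rows: [0,0,0.5,0,0,0,0.5,0,0,0,0.5,0,0,0,0,0,0,0,0,0]

```text
time: 10.05
tcp_pos: [0.5069, 0.0033, 0.111]
tool_rot: [[-0.368, 0.93, 0.0], [0.93, 0.368, -0.0], [-0.0, -0.0, -1.0]]
contact_force: [-3.0, 1.4, 7.1]
gripper_width: 0.001
gripper_force: 3.4
```

On the stop at 8 mm (7 N). One last firm nudge, then straight up and away.

Call:
arm_command:
  rows: [0,0,0.4,0,0,0,0,0,0,0,-3,0,0,0,-6,0,0,0,-12,0,0,0,-25,0,0,0,-30,0,0,0,-30,0,0,0,-30,0,0,0,-15,0,0,0,0,0,0,0,0,0,0,0,0,0]

```text
time: 11.13
tcp_pos: [0.5059, 0.0036, 0.2598]
tool_rot: [[-0.368, 0.93, -0.002], [0.93, 0.368, 0.0], [0.001, -0.002, -1.0]]
contact_force: [-0.1, 0.2, 0.1]
gripper_width: 0.001
gripper_force: 0.0
```

```bash
python3 - <<'E'
from h import *
s=sensors.get_state();print(s["tcp_pos"],s["contact_force"])
d=get_image("side");cv2.imwrite("pics/side2.png",d["image"][...,::-1])
P=pts(d);a=np.radians(21.6);R=np.array([[np.cos(a),-np.sin(a)],[np.sin(a),np.cos(a)]])
b=(P[...,:2]-[.5677,.0881])@R
m=(b[...,0]>.015)&(b[...,0]<.04)&(abs(b[...,1])<.09)&(P[...,2]<.16);print("edge z max",np.percentile(P[m][:,2],[50,90,98]))
m=(abs(b[...,0]+.088)<.015)&(abs(b[...,1]+.056)<.015);print("sq1 z",np.median(P[m][:,2]))
E
```

```text
[0.50593642 0.00358876 0.25978823] [-0.06766374  0.217899    0.09322956]
edge z max [0.1278845  0.13374537 0.13484352]
sq1 z 0.26327869866420484
```

View pics/side2.png

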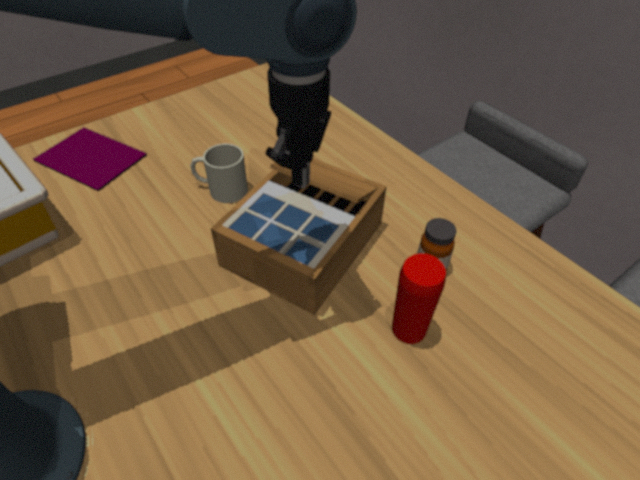

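The side view shows the lid ajar around (330,190), with its front edge at 134 mm, and square 1 sunk at (300,250). The mug (225,172), tumbler (415,300) and jar (437,240) have not moved, and the hand is clear.

```bash
python3 -c "
from station import workorder;print(workorder.finish_job())"
```

```text
the job is handed in; nothing more can be done
None
```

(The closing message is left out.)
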